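Shift a staining set to the clean bottle rack in its order of use

ROBOT

A 6-joint arm with a two-finger parallel gripper is mounted at the origin on a cart in front of the work surface, level with it; the furniture and walls round the work are solid. World frame = base frame: x ahead of the robot, y to its left, z up, the work surface at z = 0. Lengths are in m, angles in rad, forces in N, time in s.
With the tool pointing down it reaches from about 0.425 to 0.95 m from the base axis. Payload 3.5 kg.
Tool frame: the origin (TCP) lies midway between the tips of the shut fingers; the grasp point (between the pads) lies 19 mm behind it (ctrl.pinch_z is the distance from the TCP to the grasp point, in m); z points along the fingers, y is the line along which they close (so a half turn about z gives the same grasp; the last joint's range is limited). The gripper opens to 85 mm and grips with 20 to 120 N. Pads are 22 mm wide; open, the fingers measure 114 mm over their backs; the gripper's body (76 mm by 85 mm) begins 54 mm behind the grasp point. The pads swing forward as they close: fully open they stand 13 mm farther back than shut.
Start: joints at [-1.323, 0.286, 1.577, -0, 1.279, -0.15], TCP at [0.262, -0.622, 0.231] pointing down, gripper open.
Joint ranges: [-2.77, 2.77], [-0.9, 2.22], [0.21, 2.48], [-1.53, 4.67], [0.24, 2.81], [-2.84, 2.84]. Speed limits (rad/s): [2.79, 2.79, 3.14, 3.14, 3.14, 3.14].

INTERFACE

Orientations are given as a unit quaternion [x, y, z, w].
In Python, from plant import get_state, viewer, sign_off, ctrl gives the robot as it stands. The module is installed in compiled form; this text tells all that it offers.
- The arm moves only by the shell command python3 -m handwheel 'ROWS' [FORCE]. ROWS is JSON, a list that holds one entry, the list of rows, each a list of 5 numbers: the finger opening in m, from 0 to 0.0854, then the shift along the tool's x, y, z in m, then the turn about the tool's z in degrees. In form: [[[claw, x, y, z, spin], ...]]. A call has 1 to 12 rows; each row shifts and turns the commanded pose from where the row before left it, along the tool's axes as they then stand; what a row does not reach is not made up. A row lasts 1/12 s, in which the tool goes at most 41.7 mm and 7.16 degrees, less where a joint would pass 70% of its speed; a pose out of reach is approached as far as the arm can. A call is refused whole if a number of a shift passes 0.0417 or a number of a turn 7.16, either way. A call with a gripper value outside its range is refused whole. The fingers move at their own pace and stop on an object; FORCE is the grip in N (left out, the last holds). Time passes only in rows, so rows that do not move let the fingers close. It gives the time, the measured TCP pose, the force, the opening and the grip force at its end, in the units of the state.
- get_state(): the state, without advancing time (a new reading comes with each control period).
- viewer.read_camera(name): name is "scene" or "top" or "wrist"; returns the picture (400x640x3 uint8, blue, green, red); there is no depth.
- viewer.camera_params(name): a dict with "fov_y" (degrees; the focal length in pixels is half the picture's height over the tangent of half this angle, whatever the lens; pixels are square), "cx", "cy" (the principal point, pixels), "k1" (the pictures are not rectified: a ray, as slopes to the right and down, at radius r is drawn at 1 + k1 r^2 times it, then the intrinsics apply), "xyz" and "attitude" of the camera in the world; the wrist camera has in their place "hand_eye" (4x4, takes a point from camera to tool coordinates, whose origin is the TCP and whose axes are the flange's). Camera axes: x right, y up, looking along -z (the intrinsics and any distortion apply to the point x, -y, -z); pixel columns grow to the right and rows downward; lengths in m; the calibration is good to about 2 mm. A picture is of the moment at which its call begins: read the wrist's pose just before it. camera_params takes no time and is no camera call.
- sign_off(): hands the job in; it is judged then, once.
Trained networks look in the newest picture that a camera, given by its name, has taken for a name from the list of things; names that differ only in an ending like _2 or _b are one class to them, and where a whole thing is asked for, a point or a joint stands for the part that bears it (a point fixed in the world has none). Each returns a list of dicts, best first, with "confidence" (0 to 1); they miss things now and then, are a little off and sometimes report something else, mostly with a low value. They report only what shows in the picture. A call takes as long as a camera call. They do not tell look-alikes from the thing itself.
- viewer.look_for(camera, name): "extent" ([left, top, width, height] as shares, 0 to 1, of the picture: columns of its width, rows of its height, round what is visible of it).
- viewer.outline_of(camera, name): "mask" (400x640 bool, what is visible of it) and "extent" ([left, top, width, height] as shares, 0 to 1, of the picture: columns of its width, rows of its height, round what is visible of it).
- viewer.pinpoint(camera, name): "xy" ([column, row] as shares, 0 to 1, of the picture: columns of its width, rows of its height: a listed point, or the origin of a listed thing).
The state is a dict: "time": time; "qpos": joint angles; "dq": joint speeds; "joint_efforts": joint torques, N m; "eef_pos": TCP position; "tcp_rot": TCP orientation; "contact_force": force on the tool from outside, world axes, zero at the start; "wrist_torque": the same for the moment, N m; "opening": opening from 0.0 (shut) to 1.0 (fully open); "finger_force": force on a finger pad.
Only numpy, scipy, OpenCV 4.12 (cv2) and the standard library are available. Lean on these libraries where they do the work, as an engineer would, in place of code of your own. Each camera call takes 0.05 s, during which the arm holds its last target. There are 200 camera calls.

TASK

The four staining bottles stand in the full rack in their order of use, first step at the blue end. Move them into the wells of the empty rack in the same order counted from its blue end (the racks may stand either way round), setting each down upright and gently on the floor of its well.

Things in the scene. Friction and masses are not known exactly. Their poses are not given: they have to be found in the camera images.
- bottle_saline: Clear reagent bottle with a blue cap; body 60 mm across up to 74 mm above its underside, cap 34 mm across, 119 mm high. About 0.3 kg. Origin: centre of its underside, z up.
- bottle_ethanol: Amber reagent bottle with a red cap; body 55 mm across up to 65 mm above its underside, cap 32 mm across, 106 mm high. About 0.25 kg. Origin: centre of its underside, z up.
- bottle_methylene: Pale violet reagent bottle with a black cap; body 46 mm across up to 55 mm above its underside, cap 28 mm across, 89 mm high. About 0.13 kg. Origin: centre of its underside, z up.
- dropper_bottle: Small amber dropper bottle with a black collar and a pale yellow rubber bulb on top; body 40 mm across up to 41 mm above its underside, 90 mm high. About 0.08 kg. Origin: centre of its underside, z up.
- full_rack: Rack with a bottle in each well at the start, fixed. 352 x 84 mm, aluminium rail, four square white wells in a row, 76.5 mm inside, 82 mm pitch, floor 8 and rim 28 mm above the worktop; a blue and a grey end cap 32 mm high. Origin: middle, at worktop height; y runs along the row to the blue end: wells at y = +123 (first), +41, -41, -123 mm, x = 0. Stands at any angle, on either side.
- empty_rack: The empty rack, fixed. 352 x 84 mm, aluminium rail, four square white wells in a row, 76.5 mm inside, 82 mm pitch, floor 8 and rim 28 mm above the worktop; a blue and a grey end cap 32 mm high. Origin: middle, at worktop height; y runs along the row to the blue end: wells at y = +123 (first), +41, -41, -123 mm, x = 0. Stands at any angle, on either side.
- cell_saline: The square white well of the full rack where the clear bottle with the blue cap stands at the start (fixed, part of that rack; all four wells look alike). 76.5 mm inside, floor 8 and rim 28 mm above the worktop. Origin: centre of the well at worktop height; y along the row to the blue end.
- cell_ethanol: The square white well of the full rack where the amber bottle with the red cap stands at the start (fixed, part of that rack; all four wells look alike). 76.5 mm inside, floor 8 and rim 28 mm above the worktop. Origin: centre of the well at worktop height; y along the row to the blue end.
- cell_methylene: The square white well of the full rack where the violet bottle with the black cap stands at the start (fixed, part of that rack; all four wells look alike). 76.5 mm inside, floor 8 and rim 28 mm above the worktop. Origin: centre of the well at worktop height; y along the row to the blue end.
- cell_dropper: The square white well of the full rack where the dropper bottle stands at the start (fixed, part of that rack; all four wells look alike). 76.5 mm inside, floor 8 and rim 28 mm above the worktop. Origin: centre of the well at worktop height; y along the row to the blue end.
There are look-alikes about, which are no part of the job. Leave any green look-alike of the dropper_bottle alone.

How it is judged:
At the end, for the whole second after the job is handed in: Each bottle stands in the empty rack in the well with the same number from the blue end as the one it left: within 22 mm of the well centre along and across the row, underside within 4 mm of the well floor, tilted under 0.12 rad, at rest and let go (((y of cell_saline in the frame of full_rack between 0.113 and 0.133 m and y of bottle_saline in the frame of empty_rack between 0.101 and 0.145 m) or (y of cell_saline in the frame of full_rack between 0.031 and 0.051 m and y of bottle_saline in the frame of empty_rack between 0.019 and 0.063 m) or (y of cell_saline in the frame of full_rack between -0.051 and -0.031 m and y of bottle_saline in the frame of empty_rack between -0.063 and -0.019 m) or (y of cell_saline in the frame of full_rack between -0.133 and -0.113 m and y of bottle_saline in the frame of empty_rack between -0.145 and -0.101 m)) and x of bottle_saline in the frame of empty_rack between -0.022 and 0.022 m and z of bottle_saline in the frame of empty_rack between 0.004 and 0.012 m and angle between each of bottle_saline, bottle_ethanol, bottle_methylene, dropper_bottle's own z axis and vertical below 0.12 rad and linear speed of each of bottle_saline, bottle_ethanol, bottle_methylene, dropper_bottle below 0.02 m/s and contact force between the fingers and bottle_saline below 0.1 N and ((y of cell_ethanol in the frame of full_rack between 0.113 and 0.133 m and y of bottle_ethanol in the frame of empty_rack between 0.101 and 0.145 m) or (y of cell_ethanol in the frame of full_rack between 0.031 and 0.051 m and y of bottle_ethanol in the frame of empty_rack between 0.019 and 0.063 m) or (y of cell_ethanol in the frame of full_rack between -0.051 and -0.031 m and y of bottle_ethanol in the frame of empty_rack between -0.063 and -0.019 m) or (y of cell_ethanol in the frame of full_rack between -0.133 and -0.113 m and y of bottle_ethanol in the frame of empty_rack between -0.145 and -0.101 m)) and x of bottle_ethanol in the frame of empty_rack between -0.022 and 0.022 m and z of bottle_ethanol in the frame of empty_rack between 0.004 and 0.012 m and contact force between the fingers and bottle_ethanol below 0.1 N and ((y of cell_methylene in the frame of full_rack between 0.113 and 0.133 m and y of bottle_methylene in the frame of empty_rack between 0.101 and 0.145 m) or (y of cell_methylene in the frame of full_rack between 0.031 and 0.051 m and y of bottle_methylene in the frame of empty_rack between 0.019 and 0.063 m) or (y of cell_methylene in the frame of full_rack between -0.051 and -0.031 m and y of bottle_methylene in the frame of empty_rack between -0.063 and -0.019 m) or (y of cell_methylene in the frame of full_rack between -0.133 and -0.113 m and y of bottle_methylene in the frame of empty_rack between -0.145 and -0.101 m)) and x of bottle_methylene in the frame of empty_rack between -0.022 and 0.022 m and z of bottle_methylene in the frame of empty_rack between 0.004 and 0.012 m and contact force between the fingers and bottle_methylene below 0.1 N and ((y of cell_dropper in the frame of full_rack between 0.113 and 0.133 m and y of dropper_bottle in the frame of empty_rack between 0.101 and 0.145 m) or (y of cell_dropper in the frame of full_rack between 0.031 and 0.051 m and y of dropper_bottle in the frame of empty_rack between 0.019 and 0.063 m) or (y of cell_dropper in the frame of full_rack between -0.051 and -0.031 m and y of dropper_bottle in the frame of empty_rack between -0.063 and -0.019 m) or (y of cell_dropper in the frame of full_rack between -0.133 and -0.113 m and y of dropper_bottle in the frame of empty_rack between -0.145 and -0.101 m)) and x of dropper_bottle in the frame of empty_rack between -0.022 and 0.022 m and z of dropper_bottle in the frame of empty_rack between 0.004 and 0.012 m and contact force between the fingers and dropper_bottle below 0.1 N); the robot touches nothing.
It fails at once if a bottle is tipped over (more than 45 degrees) (angle between any of bottle_saline, bottle_ethanol, bottle_methylene, dropper_bottle's own z axis and vertical above 0.785 rad).
It fails at once if a bottle drops or is rammed into a well of the empty rack (faster than 0.5 m/s within 22 mm of the well floor) ((z of bottle_saline in the frame of empty_rack below 0.03 m and x of bottle_saline in the frame of empty_rack between -0.045 and 0.045 m and y of bottle_saline in the frame of empty_rack between -0.17 and 0.17 m and linear speed of bottle_saline above 0.5 m/s) or (z of bottle_ethanol in the frame of empty_rack below 0.03 m and x of bottle_ethanol in the frame of empty_rack between -0.045 and 0.045 m and y of bottle_ethanol in the frame of empty_rack between -0.17 and 0.17 m and linear speed of bottle_ethanol above 0.5 m/s) or (z of bottle_methylene in the frame of empty_rack below 0.03 m and x of bottle_methylene in the frame of empty_rack between -0.045 and 0.045 m and y of bottle_methylene in the frame of empty_rack between -0.17 and 0.17 m and linear speed of bottle_methylene above 0.5 m/s) or (z of dropper_bottle in the frame of empty_rack below 0.03 m and x of dropper_bottle in the frame of empty_rack between -0.045 and 0.045 m and y of dropper_bottle in the frame of empty_rack between -0.17 and 0.17 m and linear speed of dropper_bottle above 0.5 m/s)).
It also fails if it takes over 109 s, if anything falls off the work surface, if the arm or the gripper's body presses on something with over 40 N, if the wrist force passes 120 N, or if a joint passes its speed limit or range.

## Working session

There is one attempt and no reset: what is moved stays moved. The work goes in short steps, Python scripts to look and compute and a shell command to move; the robot and the scene stay as the last step left them, time stands still between calls to the robot, and variables do not carry over. Pictures are saved under pics/ and viewed, at most 18 in all, crops included, and the job is handed in when it is done.

```bash
mkdir -p pics; cat > h.py <<'E'
import numpy as np, cv2
from plant import get_state, viewer, ctrl
from scipy.spatial.transform import Rotation as R
def rays(cam,px):
    p=viewer.camera_params(cam); f=200/np.tan(np.radians(p["fov_y"])/2)
    K=np.array([[f,0,p["cx"]],[0,f,p["cy"]],[0,0,1]])
    u=cv2.undistortPoints(np.array(px,float).reshape(-1,1,2),K,np.array([p["k1"],0,0,0,0]))[:,0]
    # picks exact inverse iteratively
    d=np.c_[u[:,0],-u[:,1],-np.ones(len(u))]
    if "hand_eye" in p:
        s=get_state(); T=np.eye(4); T[:3,:3]=R.from_quat(s["tcp_rot"]).as_matrix(); T[:3,3]=s["eef_pos"]
        M=T@np.array(p["hand_eye"])
        return M[:3,3],d@M[:3,:3].T
    return np.array(p["xyz"]),R.from_quat(p["attitude"]).apply(d)
def at(cam,px,z):
    o,d=rays(cam,px); return o+d*((z-o[2])/d[:,2])[:,None]
E
python3 - <<'E'
from h import *
print(get_state())
for c in ["scene","top"]:
    print(viewer.camera_params(c)); im=viewer.read_camera(c); cv2.imwrite(f"pics/{c}0.png",im)
    for n in ["full_rack","empty_rack","bottle_saline","bottle_ethanol","bottle_methylene","dropper_bottle"]:
        for r in viewer.pinpoint(c,n)[:3]:
            px=np.array(r["xy"])*[640,400]; z=0 if 'rack' in n else .008
            print(c,n,round(r["confidence"],2),px.round(1),at(c,[px],z)[0].round(4))
E
```

```text
{'time': 0.0, 'qpos': array([-1.32300908e+00,  2.87172410e-01,  1.57819102e+00, -4.42293428e-05,
        1.27860259e+00, -1.49976231e-01]), 'dq': array([ 1.27641670e-03, -1.37502912e-03,  8.83994070e-05,  1.36248545e-04,
        1.58497325e-04,  1.15668721e-03]), 'joint_efforts': array([-2.44039247e-04, -4.05981517e+01, -2.92625999e+01, -1.30443191e-04,
        5.88085939e-03,  5.96388261e-06]), 'eef_pos': array([ 0.26133346, -0.62163671,  0.2299351 ]), 'tcp_rot': array([ 9.80286175e-01,  1.97579369e-01, -7.91566604e-05, -1.18422957e-03]), 'contact_force': array([ 0.47840109,  0.15997144, -0.96033827]), 'wrist_torque': array([ 0.00267197,  0.01354577, -0.00187569]), 'finger_force': 0.0, 'opening': 1.0034025747630975}
{'fov_y': 44.68511828637197, 'cx': 324.9937313631669, 'cy': 195.68333155142204, 'k1': -0.017213531561350952, 'xyz': array([-0.50650352,  0.85080404,  0.60491119]), 'attitude': array([-0.24522349,  0.48341734,  0.75628731, -0.36633676])}
scene full_rack 0.71 [367.  186.5] [ 0.5283 -0.1023  0.    ]
scene empty_rack 0.8 [261.2 227.3] [0.5047 0.2959 0.    ]
scene empty_rack 
[... 609 characters left out ...]
z': array([0.46813926, 0.04963097, 0.95216381]), 'attitude': array([-2.83536827e-02, -3.86412246e-04,  7.15743062e-01, -6.97787782e-01])}
top empty_rack 0.59 [233.4 215.8] [0.4873 0.3053 0.    ]
top bottle_saline 0.88 [416.3 176.8] [ 0.5726 -0.158   0.008 ]
top bottle_saline 0.53 [446.2 161.4] [ 0.6093 -0.2342  0.008 ]
top bottle_ethanol 0.77 [388.  196.4] [ 0.5256 -0.0858  0.008 ]
top bottle_ethanol 0.64 [388.9 194.2] [ 0.531  -0.0884  0.008 ]
top bottle_methylene 0.97 [443.2 159.5] [ 0.6143 -0.2268  0.008 ]
top dropper_bottle 0.64 [432.3 254.7] [ 0.3785 -0.191   0.008 ]
top dropper_bottle 0.63 [314.3 189. ] [0.5491 0.097  0.008 ]
top dropper_bottle 0.57 [306.  150.1] [0.6479 0.1156 0.008 ]
```

View pics/top0.png

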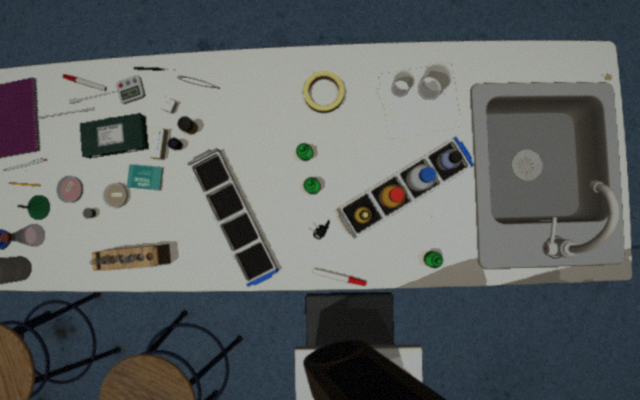

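View pics/scene0.png

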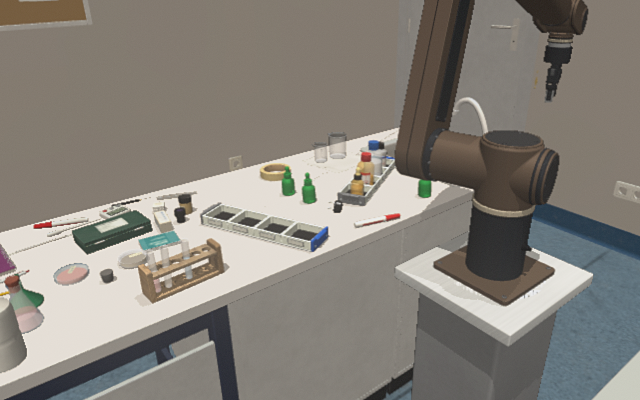

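The top view shows the full rack with its blue end at (465,150). From there the order is violet/black cap (448,158), clear/blue cap (425,175), amber/red cap (393,195), dropper (363,214). The empty rack runs from (210,155) to its blue end at (262,278). The three green bottles at (305,151), (312,185) and (432,259) are decoys. Next I'll fit the racks and look closer.

```bash
cat >> h.py <<'E'
def proj(cam,P):
    p=viewer.camera_params(cam); f=200/np.tan(np.radians(p["fov_y"])/2)
    c=R.from_quat(p["attitude"]).inv().apply(np.atleast_2d(P)-p["xyz"]); s=np.c_[c[:,0],-c[:,1]]/-c[:,2:]
    s=s*(1+p["k1"]*(s**2).sum(1,keepdims=True)); return s*f+[p["cx"],p["cy"]]
def rackpts(q,L):
    x,y,t=q; L=np.array(L,float); c,s=np.cos(t),np.sin(t)
    return np.c_[x+c*L[:,0]-s*L[:,1],y+s*L[:,0]+c*L[:,1],L[:,2]]
E
python3 - <<'E'
from h import *
from scipy.optimize import minimize
im=viewer.read_camera("top")
def sq(y,h,z): return [[-h,y-h,z],[h,y-h,z],[h,y+h,z],[-h,y+h,z]]
roi=(185,140,110,155); x0,y0,w,hh=roi; S=4
g=cv2.resize(im[y0:y0+hh,x0:x0+w],None,fx=S,fy=S,interpolation=cv2.INTER_CUBIC)
dark=cv2.GaussianBlur((g.max(2)<75).astype(np.float32),(0,0),2)
def ren(q):
    m=np.zeros(dark.shape,np.float32)
    for y in (-.123,-.041,.041,.123):
        a=[np.zeros(dark.shape,np.uint8) for _ in 'ab']
        for k,z in enumerate((.008,.028)):
            pp=(proj("top",rackpts(q,sq(y,.03825,z)))-[x0-.5+.5,y0])*S+1.5
            cv2.fillConvexPoly(a[k],np.int32(np.round(pp*16)),1,shift=4)
        m+=a[0]&a[1]
    return cv2.GaussianBlur(m,(0,0),2)
b=None
for x in (.47,.5):
  for t in (2.6,2.75,2.9,3.05):
    r=minimize(lambda q:((ren(q)-dark)**2).mean(),[x,.3,t],method="Nelder-Mead",options=dict(initial_simplex=[[x,.3,t],[x+.02,.3,t],[x,.32,t],[x,.3,t+.1]],xatol=1e-5))
    if b is None or r.fun<b.fun:b=r
q=b.x; print("empty",q.round(4),b.fun)
print(rackpts(q,[[0,y,0] for y in(.123,.041,-.041,-.123)]).round(4))
o=g.copy(); o[...,2]=np.maximum(o[...,2],(ren(q)*200).astype(np.uint8))
a=cv2.resize(im[125:245,325:485],None,fx=4,fy=4,interpolation=cv2.INTER_CUBIC)
cv2.imwrite("pics/f.png",a); cv2.imwrite("pics/e.png",np.hstack([o[:600],g[:600]])[:, :800])
E
```

```text
Traceback (most recent call last):
  File "h.py", line 18, in proj
    p=viewer.camera_params(cam); f=200/np.tan(np.radians(p["fov_y"])/2)
ValueError: time passes only in moves, steps and waits
```

```bash
sed -i 's/viewer.camera_params(cam)/CP(cam)/; 2a _c={}\ndef CP(c):\n    if c not in _c: _c[c]=viewer.camera_params(c)\n    return _c[c]' h.py
cat > fit.py <<'E'
from h import *
from scipy.optimize import minimize
im=viewer.read_camera("top")
def sq(y,h,z): return [[-h,y-h,z],[h,y-h,z],[h,y+h,z],[-h,y+h,z]]
roi=(185,140,110,155); x0,y0,w,hh=roi; S=4
g=cv2.resize(im[y0:y0+hh,x0:x0+w],None,fx=S,fy=S,interpolation=cv2.INTER_CUBIC)
dark=cv2.GaussianBlur((g.max(2)<75).astype(np.float32),(0,0),2)
def ren(q):
    m=np.zeros(dark.shape,np.float32)
    for y in (-.123,-.041,.041,.123):
        a=[np.zeros(dark.shape,np.uint8) for _ in 'ab']
        for k,z in enumerate((.008,.028)):
            pp=(proj("top",rackpts(q,sq(y,.03825,z)))-[x0,y0])*S+1.5
            cv2.fillConvexPoly(a[k],np.int32(np.round(pp*16)),1,shift=4)
        m+=a[0]&a[1]
    return cv2.GaussianBlur(m,(0,0),2)
b=None
for x in (.47,.5):
  for t in (1.9,2.05):
    r=minimize(lambda q:((ren(q)-dark)**2).mean(),[x,.3,t],method="Nelder-Mead",options=dict(initial_simplex=[[x,.3,t],[x+.02,.3,t],[x,.32,t],[x,.3,t+.1]],xatol=1e-5,maxfev=400))
    if b is None or r.fun<b.fun:b=r
q=b.x; print("empty",q.round(4),b.fun)
print(rackpts(q,[[0,y,0] for y in(.123,.041,-.041,-.123)]).round(4))
o=g.copy(); o[...,2]=np.maximum(o[...,2],(ren(q)*200).astype(np.uint8))
a=cv2.resize(im[125:245,325:485],None,fx=4,fy=4,interpolation=cv2.INTER_CUBIC)
cv2.imwrite("pics/f.png",a); cv2.imwrite("pics/e.png",np.hstack([o[:600],g[:600]])[:, :800])
E
python3 fit.py
```

```text
empty [0.4863 0.3052 2.015 ] 0.018140286207199097
[[0.3752 0.2523 0.    ]
 [0.4493 0.2876 0.    ]
 [0.5233 0.3228 0.    ]
 [0.5974 0.3581 0.    ]]
```

View pics/f.png

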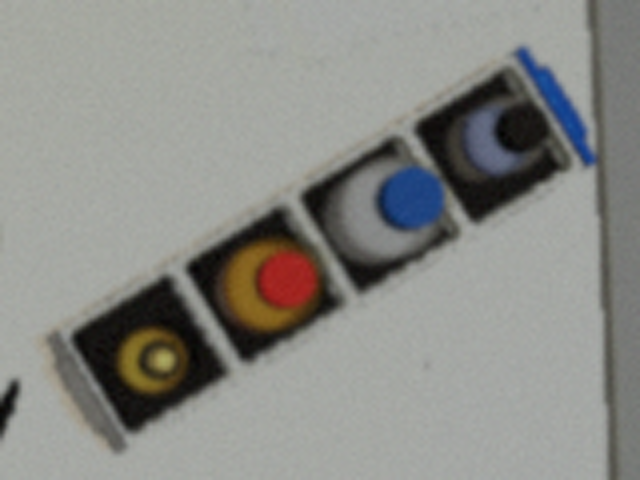

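View pics/e.png

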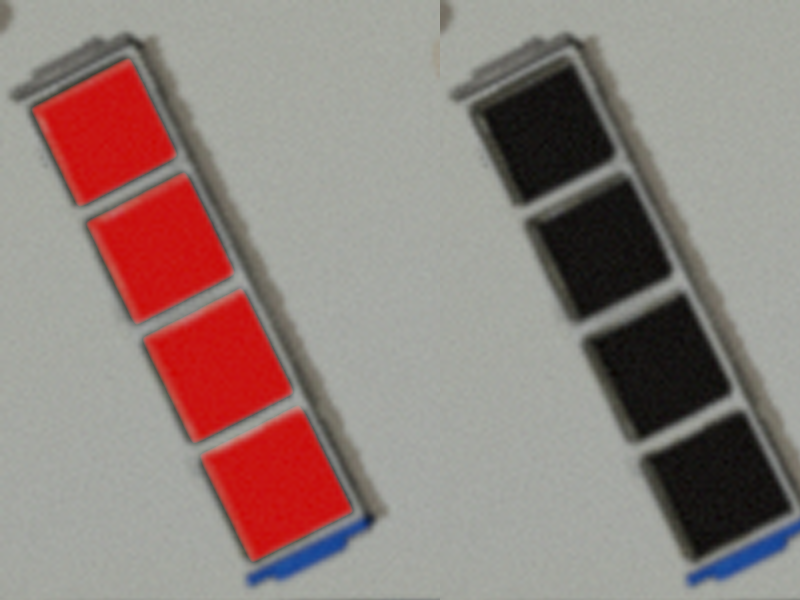

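The wells of the empty rack fit the picture well (blue end at the bottom). In the crop the cap tops are at about (523,127), (412,198), (289,279) and (161,359).

```bash
cat >> h.py <<'E'
tE=2.015
WE=rackpts([.4863,.3052,tE],[[0,y,0] for y in(.123,.041,-.041,-.123)])[:,:2]
def go(xy,z,psi_deg):
    "shift in current tool axes (x,y,z) mm to the goal, plus spin deg (spin last)"
    s=get_state(); M=R.from_quat(s["tcp_rot"]).as_matrix()
    d=M.T@(np.array([xy[0],xy[1],z])-s["eef_pos"]); psi=np.degrees(np.arctan2(M[1,0],M[0,0]))
    print("t",round(s["time"],2),"tcp",s["eef_pos"].round(4),"psi",psi.round(2),"shift mm",(d*1000).round(1),"spin",((psi-psi_deg+180)%360-180).round(2),"F",s["contact_force"].round(1),"open",round(s["opening"],3),"ff",s["finger_force"])
E
python3 - <<'E'
from h import *
px=np.array([[523,127],[412,198],[289,279],[161,359]])/4-.375+[325,125]
B=np.vstack([at("top",[p],z) for p,z in zip(px,(.097,.127,.114,.098))])
print(B.round(4), np.linalg.norm(np.diff(B[:,:2],axis=0),axis=1))
# end caps / rim corners: well separators at rim
c=np.array([[520,50],[592,162],[52,338],[122,448]])/4-.375+[325,125]
C=at("top",c,.030); print(C.round(4),C.mean(0))
v=C[:2].mean(0)-C[2:].mean(0); print(np.linalg.norm(v),np.degrees(np.arctan2(-v[0],v[1])))
t=np.arctan2(-v[0],v[1]); m=C.mean(0)
print(rackpts([m[0],m[1],t],[[0,y,0] for y in(.123,.041,-.041,-.123)]).round(4))
print("wrist",CP("wrist")["hand_eye"])
E
```

```text
[[ 0.6069 -0.2288  0.097 ]
 [ 0.5646 -0.1566  0.127 ]
 [ 0.5231 -0.0904  0.114 ]
 [ 0.481  -0.0199  0.098 ]] [0.08359659 0.07820942 0.0820706 ]
[[ 6.653e-01 -2.510e-01  3.000e-02]
 [ 5.952e-01 -2.920e-01  3.000e-02]
 [ 4.965e-01  4.030e-02  3.000e-02]
 [ 4.288e-01 -3.000e-04  3.000e-02]] [ 0.54647275 -0.12574423  0.03      ]
0.33622364402764404 -150.0961873667924
[[ 0.6078 -0.2324  0.    ]
 [ 0.5669 -0.1613  0.    ]
 [ 0.526  -0.0902  0.    ]
 [ 0.4852 -0.0191  0.    ]]
wrist [[ 1.08898891e-03  9.48848798e-01  3.15728953e-01  8.26019127e-02]
 [ 9.99999221e-01 -8.40731002e-04 -9.22504769e-04  4.23037892e-04]
 [-6.09874422e-04  3.15729712e-01 -9.48848975e-01 -1.41756205e-01]
 [ 0.00000000e+00  0.00000000e+00  0.00000000e+00  1.00000000e+00]]
```

```bash
python3 - <<'E'
from h import *
for z in (0,.1,.2,.3): print(z,at("top",[[552,245],[600,187],[612,215],[555,215]],z)[:,:2].round(3).tolist())
o,d=rays("scene",[[465,100],[485,140],[452,110]])
for y in (-.45,-.5,-.55,-.6): print(y,(o+d*((y-o[1])/d[:,1])[:,None]).round(3).tolist())
go([.607,-.229],.23,-60.1)
E
```

```text
0 [[0.393, -0.498], [0.536, -0.634], [0.464, -0.663], [0.468, -0.509]]
0.1 [[0.401, -0.441], [0.529, -0.562], [0.464, -0.588], [0.468, -0.451]]
0.2 [[0.409, -0.383], [0.522, -0.49], [0.465, -0.513], [0.468, -0.392]]
0.3 [[0.417, -0.326], [0.515, -0.418], [0.465, -0.438], [0.468, -0.333]]
-0.45 [[0.45, -0.45, 0.233], [0.358, -0.45, 0.121], [0.497, -0.45, 0.191]]
-0.5 [[0.486, -0.5, 0.219], [0.391, -0.5, 0.102], [0.536, -0.5, 0.175]]
-0.55 [[0.523, -0.55, 0.205], [0.425, -0.55, 0.084], [0.574, -0.55, 0.159]]
-0.6 [[0.56, -0.6, 0.19], [0.458, -0.6, 0.065], [0.613, -0.6, 0.143]]
t 0.8 tcp [ 0.2615 -0.6223  0.2314] psi 22.79 shift mm [ 470.9 -228.7    1.3] spin 82.89 F [-0.8 -0.2 -0.5] open 0.999 ff 0.0
```

```bash
python3 -m handwheel '[[[0.085,0,0,-0.025,0],[0.085,0,0,-0.04,0],[0.085,0.01,-0.005,-0.035,0],[0.085,0.03,-0.015,0,0],[0.085,0.03,-0.015,0,0],[0.085,0.03,-0.015,0,0],[0.085,0.03,-0.015,0,0],[0.085,0.03,-0.015,0,0],[0.085,0.03,-0.015,0,0],[0.085,0.03,-0.015,0,0],[0.085,0.03,-0.015,0,0],[0.085,0.03,-0.015,0,0]]]' 60 | tail -c 600
python3 -m handwheel '[[[0.085,0.03,-0.014,0,0],[0.085,0.03,-0.014,0,0],[0.085,0.03,-0.014,0,0],[0.085,0.03,-0.014,0,0],[0.085,0.03,-0.014,0,0],[0.085,0.03,-0.014,0,0],[0.085,0,0,0,7],[0.085,0,0,0,7],[0.085,0,0,0,7],[0.085,0,0,0,7],[0.085,0,0,0,7],[0.085,0,0,0,7]]]' | tail -c 600
python3 -m handwheel '[[[0.085,0,0,0,7],[0.085,0,0,0,7],[0.085,0,0,0,7],[0.085,0,0,0,7],[0.085,0,0,0,7],[0.085,0,0,0,5.9],[0.085,0,0,0,0],[0.085,0,0,0,0]]]' >/dev/null
python3 - <<'E'
from h import *
go([.607,-.229],.13,-60.1)
im=viewer.read_camera("wrist"); cv2.imwrite("pics/w1.png",im)
for n,z in (("bottle_methylene",.008),("bottle_saline",.008),("bottle_ethanol",.008),("dropper_bottle",.008),("cell_methylene",0),("full_rack",0)):
    for r in viewer.pinpoint("wrist",n)[:2]:
        px=np.array(r["xy"])*[640,400]; print(n,round(r["confidence"],2),px.round(),at("wrist",[px],z)[0].round(4))
E
```

```text
time: 1.8
eef_pos: [0.4662, -0.3833, 0.3316]
tcp_rot: [0.98, 0.198, 0.0, 0.0]
contact_force: [0.6, 0.1, 0.0]
opening: 0.995
finger_force: 0.0
time: 2.8
eef_pos: [0.5989, -0.2374, 0.3313]
tcp_rot: [0.985, -0.17, -0.0, 0.0]
contact_force: [-1.0, -0.5, -0.2]
opening: 1.0
finger_force: 0.0
t 3.47 tcp [ 0.5988 -0.2376  0.3313] psi -59.95 shift mm [ -3.3 -11.4 201.3] spin 0.15 F [ 0.3  0.5 -0.3] open 0.995 ff 0.0
bottle_methylene 0.73 [313. 154.] [ 0.6151 -0.231   0.008 ]
bottle_methylene 0.27 [314. 204.] [ 0.5698 -0.1565  0.008 ]
bottle_saline 0.89 [317. 205.] [ 0.5659 -0.1575  0.008 ]
bottle_ethanol 0.8 [316. 246.] [ 0.5276 -0.0869  0.008 ]
dropper_bottle 0.8 [257. 312.] [0.5579 0.0988 0.008 ]
dropper_bottle 0.74 [416. 240.] [ 0.3756 -0.1875  0.008 ]
cell_methylene 0.97 [316. 156.] [ 0.6086 -0.2282  0.    ]
cell_methylene 0.39 [318. 244.] [ 0.5245 -0.0881 -0.    ]
```

```bash
python3 -m handwheel '[[[0.085,-0.0033,-0.0114,0.02,0.15],[0.085,0,0,0.035,0],[0.085,0,0,0.035,0],[0.085,0,0,0.035,0],[0.085,0,0,0.035,0],[0.085,0,0,0.035,0],[0.085,0,0,0.03,0],[0.085,0,0,0.02,0],[0.085,0,0,0.015,0],[0.085,0,0,0,0]]]' 
python3 - <<'E'
from h import *
go([.6075,-.229],.033,-60.1)
im=viewer.read_camera("wrist"); cv2.imwrite("pics/w2.png",im)
E
```

```text
time: 4.65
eef_pos: [0.6048, -0.2278, 0.0671]
tcp_rot: [0.865, -0.502, -0.004, 0.0]
contact_force: [-1.1, 0.6, -0.4]
opening: 0.998
finger_force: 0.0
t 4.65 tcp [ 0.6048 -0.2278  0.0671] psi -60.25 shift mm [ 2.6 -1.9 34.1] spin -0.15 F [-1.1  0.6 -0.4] open 0.998 ff 0.0
```

View pics/w2.png

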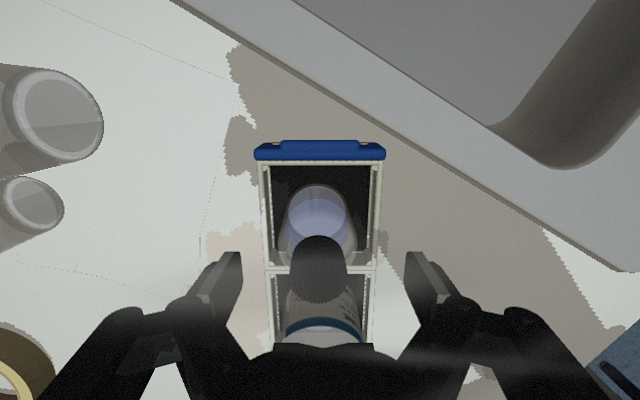

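The violet bottle is centred between the open fingers (cap at (318,270)). I'll go down and grip it.

```bash
python3 -m handwheel '[[[0.085,0.0025,-0.001,0.018,0],[0.085,0,0,0.016,0],[0.085,0,0,0,0],[0.04,0,0,0,0],[0.04,0,0,0,0],[0.04,0,0,0,0],[0.04,0,0,0,0],[0.04,0,0,0,0],[0.04,0,0,0,0],[0.04,0,0,0,0]]]' 50
```

```text
time: 5.53
eef_pos: [0.6109, -0.2316, 0.0399]
tcp_rot: [0.865, -0.502, 0.002, -0.0]
contact_force: [0.7, 0.2, 5.5]
opening: 0.511
finger_force: 51.7
```

```bash
python3 -m handwheel '[[[0.04,0,0,0,0],[0.04,0,0,0,0]]]'
python3 - <<'E'
from h import *
go([.6075,-.229],.033,-60.1); print(get_state()["wrist_torque"])
im=viewer.read_camera("wrist"); cv2.imwrite("pics/w3.png",im)
E
```

```text
time: 5.7
eef_pos: [0.6109, -0.2316, 0.0399]
tcp_rot: [0.865, -0.502, 0.002, -0.0]
contact_force: [0.4, -1.1, 6.8]
opening: 0.513
finger_force: 51.7
t 5.7 tcp [ 0.6109 -0.2316  0.0399] psi -60.26 shift mm [-4.   1.7  6.9] spin -0.16 F [ 0.4 -1.1  6.8] open 0.513 ff 51.68616111273877
[ 0.09754652 -0.13514824 -0.00571905]
```

View pics/w3.png

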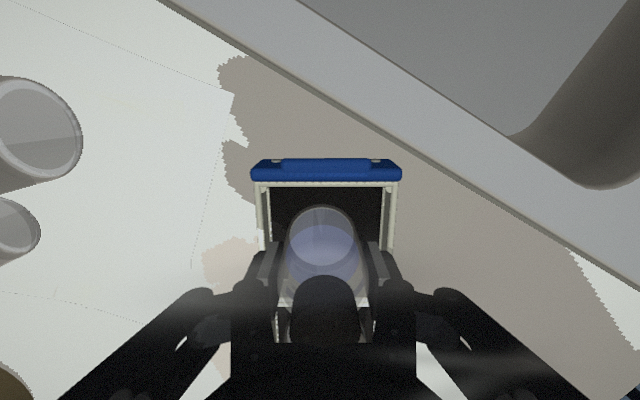

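The violet bottle is held between the pads at (325,250). I'll lift it.

```bash
python3 -m handwheel '[[[0.04,0,0,-0.005,0],[0.04,0,0,-0.01,0],[0.04,0,0,-0.02,0],[0.04,0,0,-0.025,0],[0.04,0,0,-0.025,0],[0.04,0,0,-0.025,0],[0.04,0,0,-0.025,0],[0.04,0,0,-0.02,0],[0.04,0,0,-0.01,0],[0.04,0,0,0,0]]]'
python3 - <<'E'
from h import *
print(WE.round(4)); go(WE[0],.2,25.4)
E
```

```text
time: 6.58
eef_pos: [0.6103, -0.2313, 0.2058]
tcp_rot: [0.865, -0.502, 0.003, 0.0]
contact_force: [0.9, 0.2, -1.2]
opening: 0.514
finger_force: 51.1
[[0.3752 0.2523]
 [0.4493 0.2876]
 [0.5233 0.3228]
 [0.5974 0.3581]]
t 6.58 tcp [ 0.6103 -0.2313  0.2058] psi -60.25 shift mm [-536.5  -35.9    3.4] spin -85.65 F [ 0.9  0.2 -1.2] open 0.514 ff 51.088340643182164
```

```bash
python3 -m handwheel '[[[0.04,-0.015,-0.001,0,0],[0.04,-0.025,-0.002,0,0],[0.04,-0.03,-0.002,0,0],[0.04,-0.03,-0.002,0,0],[0.04,-0.03,-0.002,0,0],[0.04,-0.03,-0.002,0,0],[0.04,-0.03,-0.002,0,0],[0.04,-0.03,-0.002,0,0],[0.04,-0.03,-0.002,0,0],[0.04,-0.03,-0.002,0,0],[0.04,-0.03,-0.002,0,0],[0.04,-0.03,-0.002,0,0]]]' >/dev/null
python3 -m handwheel '[[[0.04,-0.03,-0.002,0,0],[0.04,-0.03,-0.002,0,0],[0.04,-0.03,-0.002,0,0],[0.04,-0.03,-0.002,0,0],[0.04,-0.03,-0.002,0,0],[0.04,-0.028,-0.002,0,0],[0.04,-0.018,-0.002,0,0],[0.04,0,0,0,-4.1],[0.04,0,0,0,-6.8],[0.04,0,0,0,-6.8],[0.04,0,0,0,-6.8],[0.04,0,0,0,-6.8]]]' 
python3 -m handwheel '[[[0.04,0,0,0,-6.8],[0.04,0,0,0,-6.8],[0.04,0,0,0,-6.8],[0.04,0,0,0,-6.8],[0.04,0,0,0,-6.8],[0.04,0,0,0,-6.8],[0.04,0,0,0,-6.8],[0.04,0,0,0,-6.8],[0.04,0,0,0,0],[0.04,0,0,0,0]]]' 
python3 - <<'E'
from h import *
go(WE[0],.04,25.4)
im=viewer.read_camera("wrist"); cv2.imwrite("pics/w4.png",im)
E
```

```text
time: 8.58
eef_pos: [0.383, 0.2198, 0.2014]
tcp_rot: [0.973, -0.228, -0.009, -0.016]
contact_force: [-0.7, -0.4, -0.7]
opening: 0.513
finger_force: 51.1
time: 9.42
eef_pos: [0.3831, 0.2199, 0.2017]
tcp_rot: [0.971, 0.238, -0.001, -0.018]
contact_force: [0.1, -0.4, -1.3]
opening: 0.51
finger_force: 51.1
t 9.42 tcp [0.3831 0.2199 0.2017] psi 27.52 shift mm [  6.8 -26.5 162.8] spin 2.12 F [ 0.1 -0.4 -1.3] open 0.51 ff 51.05428662231134
```

View pics/w4.png

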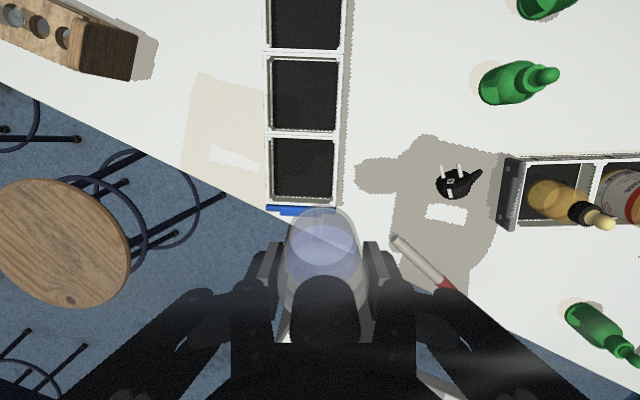

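```bash
python3 -m handwheel '[[[0.04,0.006,-0.012,0,2.1],[0.04,0.001,-0.012,0,0],[0.04,0,-0.003,0.015,0],[0.04,0,0,0.025,0],[0.04,0,0,0.025,0],[0.04,0,0,0.02,0],[0.04,0,0,0.01,0],[0.04,0,0,0,0]]]' 
python3 - <<'E'
from h import *
go(WE[0],.04,25.4)
E
```

```text
time: 10.13
eef_pos: [0.3744, 0.2504, 0.1056]
tcp_rot: [0.975, 0.221, -0.003, -0.018]
contact_force: [-0.2, -0.0, -2.3]
opening: 0.512
finger_force: 51.1
t 10.13 tcp [0.3744 0.2504 0.1056] psi 25.57 shift mm [ 1.5  1.1 65.6] spin 0.17 F [-0.2 -0.  -2.3] open 0.512 ff 51.10041786683723
```

```bash
python3 -m handwheel '[[[0.04,0.004,0.001,0.015,0],[0.04,0,0,0.02,0],[0.04,0,0,0.012,0],[0.04,0,0,0.006,0],[0.04,0,0,0.004,0],[0.04,0,0,0.003,0],[0.04,0,0,0,0],[0.04,0,0,0,0]]]' 
python3 - <<'E'
from h import *
go(WE[0],.04,25.4)
E
```

```text
time: 10.8
eef_pos: [0.3806, 0.2545, 0.0493]
tcp_rot: [0.975, 0.222, 0.0, -0.019]
contact_force: [-0.6, -0.2, -1.4]
opening: 0.511
finger_force: 51.1
t 10.8 tcp [0.3806 0.2545 0.0493] psi 25.65 shift mm [-5.8 -0.   9.2] spin 0.25 F [-0.6 -0.2 -1.4] open 0.511 ff 51.12563453352777
```

```bash
python3 -m handwheel '[[[0.04,-0.001,0,0.003,0],[0.04,0,0,0.003,0],[0.04,0,0,0.002,0],[0.04,0,0,0,0],[0.04,0,0,0,0]]]' 
python3 - <<'E'
from h import *
go(WE[0],.04,25.4)
E
```

```text
time: 11.22
eef_pos: [0.379, 0.2542, 0.0404]
tcp_rot: [0.975, 0.222, -0.0, -0.019]
contact_force: [0.7, -0.7, -0.7]
opening: 0.511
finger_force: 51.1
t 11.22 tcp [0.379  0.2542 0.0404] psi 25.66 shift mm [-4.2  0.   0.4] spin 0.26 F [ 0.7 -0.7 -0.7] open 0.511 ff 51.14554817220778
```

```bash
python3 -m handwheel '[[[0.04,0,0,0.0015,0],[0.04,0,0,0,0],[0.05,0,0,0,0],[0.055,0,0,0,0],[0.085,0,0,0,0],[0.085,0,0,0,0],[0.085,0,0,0,0],[0.085,0,0,0,0],[0.085,0,0,-0.015,0],[0.085,0,0,-0.025,0],[0.085,0,0,-0.04,0],[0.085,0,0,-0.04,0]]]' 
python3 -m handwheel '[[[0.085,0,0,-0.04,0],[0.085,0,0,-0.01,0],[0.085,0,0,0,0]]]' 
python3 - <<'E'
from h import *
go([.565,-.157],.2,-60.1)
im=viewer.read_camera("top"); cv2.imwrite("pics/t5.png",cv2.resize(im[130:300,180:480],None,fx=2.6,fy=2.6,interpolation=cv2.INTER_CUBIC))
E
```

```text
time: 12.22
eef_pos: [0.3786, 0.2493, 0.1588]
tcp_rot: [0.975, 0.222, -0.002, -0.018]
contact_force: [1.2, 1.6, 0.7]
opening: 0.998
finger_force: 0.0
time: 12.47
eef_pos: [0.3829, 0.2489, 0.2135]
tcp_rot: [0.975, 0.222, 0.004, -0.019]
contact_force: [0.5, -0.3, 0.2]
opening: 0.996
finger_force: 0.0
t 12.47 tcp [0.3829 0.2489 0.2135] psi 25.66 shift mm [-11.8 444.9  -2.4] spin 85.76 F [ 0.5 -0.3  0.2] open 0.996 ff 0.0
```

View pics/t5.png

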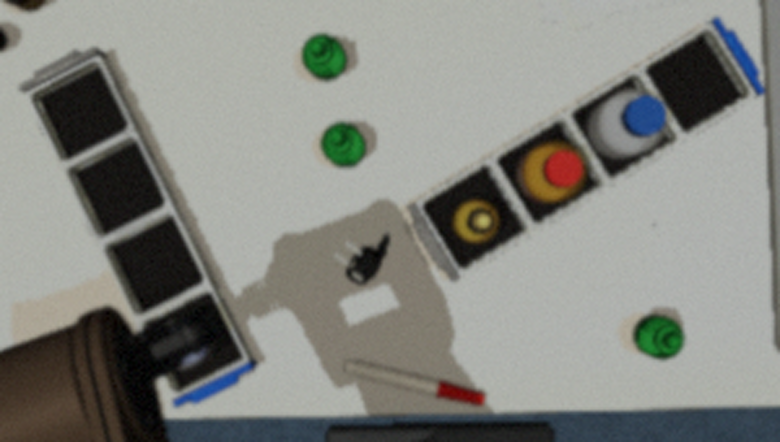

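The violet bottle is seen in well 1, at (195,350), under the gripper. Saline is next.

```bash
python3 -m handwheel '[[[0.085,0.03,0.02,0,0],[0.085,0.03,0.025,0,0],[0.085,0,0.035,0,0],[0.085,0,0.035,0,0],[0.085,0,0.035,0,0],[0.085,0,0.035,0,0],[0.085,0,0.035,0,0],[0.085,0,0.035,0,0],[0.085,0,0.035,0,0],[0.085,0,0.035,0,0],[0.085,-0.03,0.035,0,0],[0.085,-0.03,0.035,0,0]]]' >/dev/null
python3 -m handwheel '[[[0.085,-0.012,0.03,0,0],[0.085,0,0.02,0,0],[0.085,0,0,0,7],[0.085,0,0,0,7],[0.085,0,0,0,7],[0.085,0,0,0,7],[0.085,0,0,0,7],[0.085,0,0,0,7],[0.085,0,0,0,7],[0.085,0,0,0,7],[0.085,0,0,0,7],[0.085,0,0,0,7]]]'
python3 -m handwheel '[[[0.085,0,0,0,7],[0.085,0,0,0,7],[0.085,0,0,0,1.8],[0.085,0,0,0,0]]]' 
python3 - <<'E'
from h import *
go([.565,-.157],.2,-60.1)
im=viewer.read_camera("wrist"); cv2.imwrite("pics/w6.png",im)
for n in ("bottle_saline","cell_saline"):
    for r in viewer.pinpoint("wrist",n)[:2]:
        px=np.array(r["xy"])*[640,400]; print(n,round(r["confidence"],2),px.round(),at("wrist",[px],.008)[0].round(4))
E
```

```text
time: 14.52
eef_pos: [0.5628, -0.1485, 0.1887]
tcp_rot: [0.925, -0.38, -0.014, -0.015]
contact_force: [-1.3, 0.1, 0.5]
opening: 1.0
finger_force: 0.0
time: 14.85
eef_pos: [0.5629, -0.1486, 0.189]
tcp_rot: [0.865, -0.501, -0.016, -0.013]
contact_force: [0.7, 0.3, -0.7]
opening: 0.996
finger_force: 0.0
t 14.85 tcp [ 0.5629 -0.1486  0.189 ] psi -60.15 shift mm [  7.9   2.3 -11.3] spin -0.05 F [ 0.7  0.3 -0.7] open 0.996 ff 0.0
bottle_saline 0.6 [325. 162.] [ 0.5687 -0.1569  0.008 ]
```

```bash
python3 - <<'E'
from h import *
im=viewer.read_camera("scene"); cv2.imwrite("pics/s6.png",cv2.resize(im[120:220,320:440],None,fx=5,fy=5,interpolation=cv2.INTER_CUBIC))
print(proj("scene",[[.566,-.157,z] for z in (.028,.082,.127)]).round(1))
M=R.from_quat(get_state()["tcp_rot"]).as_matrix(); print(M[:,2])
E
```

```text
[[371.9 170.7]
 [372.2 154.9]
 [372.6 141.3]]
[-0.01141118  0.03707506 -0.99924733]
```

View pics/s6.png

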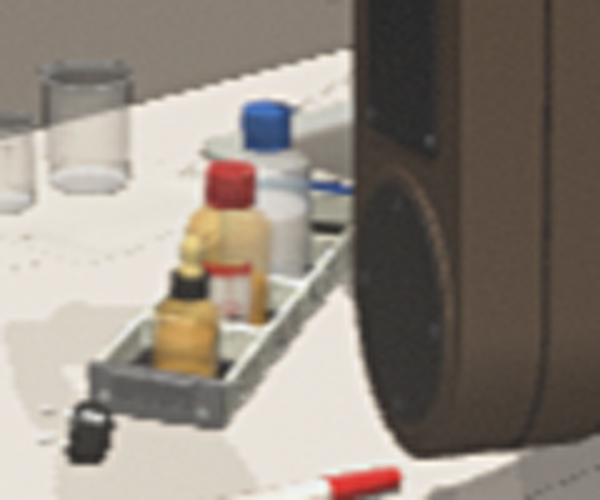

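The blue cap spans about 27 mm (crop rows 102–148), so I'll grip it by the cap, with the grasp point near z = 0.112.

```bash
python3 -c "
from h import *
go([.566,-.157],.088,-60.1)"
```

```text
t 15.05 tcp [ 0.5639 -0.1491  0.1912] psi -60.08 shift mm [ 11.8   3.  102.8] spin 0.02 F [ 0.5  0.2 -0.6] open 0.996 ff 0.0
```

```bash
python3 -m handwheel '[[[0.085,0.006,0.003,0.01,0],[0.085,0.006,0,0.015,0],[0.085,0,0,0.02,0],[0.085,0,0,0.02,0],[0.085,0,0,0.018,0],[0.085,0,0,0.012,0],[0.085,0,0,0.007,0],[0.085,0,0,0,0],[0.085,0,0,0,0]]]'; python3 -c "
from h import *
go([.566,-.157],.088,-60.1)
im=viewer.read_camera('wrist'); cv2.imwrite('pics/w7.png',im)"
```

```text
time: 15.8
eef_pos: [0.5672, -0.1578, 0.0905]
tcp_rot: [0.865, -0.501, -0.013, -0.013]
contact_force: [-0.4, 0.7, 0.3]
opening: 0.995
finger_force: 0.0
t 15.8 tcp [ 0.5672 -0.1578  0.0905] psi -60.12 shift mm [-1.2  0.6  2.5] spin -0.02 F [-0.4  0.7  0.3] open 0.995 ff 0.0
```

View pics/w7.png

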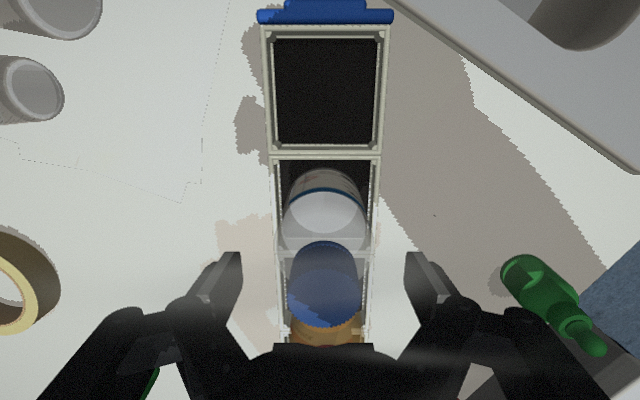

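The blue cap is centred between the fingers at (322,283). I'll close on it and lift.

```bash
python3 -m handwheel '[[[0.085,0,0,0.003,0],[0.025,0,0,0,0],[0.025,0,0,0,0],[0.025,0,0,0,0],[0.025,0,0,0,0],[0.025,0,0,0,0],[0.025,0,0,0,0],[0.025,0,0,0,0],[0.025,0,0,0,0],[0.025,0,0,0,0]]]' 70
python3 -m handwheel '[[[0.025,0,0,-0.005,0],[0.025,0,0,-0.01,0],[0.025,0,0,-0.02,0],[0.025,0,0,-0.025,0],[0.025,0,0,-0.025,0],[0.025,0,0,-0.025,0],[0.025,0,0,-0.02,0],[0.025,0,0,-0.01,0],[0.025,0,0,-0.005,0],[0.025,0,0,0,0]]]'
python3 -c "
from h import *
go(WE[1],.24,25.4)"
```

```text
time: 16.68
eef_pos: [0.5676, -0.1581, 0.0888]
tcp_rot: [0.865, -0.501, -0.012, -0.013]
contact_force: [-2.1, -0.7, 5.8]
opening: 0.531
finger_force: 64.8
time: 17.52
eef_pos: [0.5684, -0.1627, 0.2328]
tcp_rot: [0.865, -0.501, -0.012, -0.013]
contact_force: [0.1, -0.8, -3.4]
opening: 0.531
finger_force: 64.0
t 17.52 tcp [ 0.5684 -0.1627  0.2328] psi -60.12 shift mm [-449.7 -121.     9.8] spin -85.52 F [ 0.1 -0.8 -3.4] open 0.531 ff 63.9768166851718
```

```bash
python3 -m handwheel '[[[0.025,-0.01,-0.003,-0.005,0],[0.025,-0.018,-0.005,-0.005,0],[0.025,-0.025,-0.007,0,0],[0.025,-0.027,-0.007,0,0],[0.025,-0.027,-0.007,0,0],[0.025,-0.027,-0.007,0,0],[0.025,-0.027,-0.007,0,0],[0.025,-0.027,-0.007,0,0],[0.025,-0.027,-0.007,0,0],[0.025,-0.027,-0.007,0,0],[0.025,-0.027,-0.007,0,0],[0.025,-0.027,-0.007,0,0]]]' >/dev/null
python3 -m handwheel '[[[0.025,-0.027,-0.007,0,0],[0.025,-0.027,-0.007,0,0],[0.025,-0.027,-0.008,0,0],[0.025,-0.027,-0.008,0,0],[0.025,-0.022,-0.007,0,0],[0.025,-0.015,-0.005,0,0],[0.025,-0.008,-0.003,0,0],[0.025,0,0,0,-3],[0.025,0,0,0,-6],[0.025,0,0,0,-6.5],[0.025,0,0,0,-6.5],[0.025,0,0,0,-6.5]]]' 
python3 -m handwheel '[[[0.025,0,0,0,-6.5],[0.025,0,0,0,-6.5],[0.025,0,0,0,-6.5],[0.025,0,0,0,-6.5],[0.025,0,0,0,-6.5],[0.025,0,0,0,-6.5],[0.025,0,0,0,-6.5],[0.025,0,0,0,-6.5],[0.025,0,0,0,-5],[0.025,0,0,0,0],[0.025,0,0,0,0]]]' 
python3 - <<'E'
from h import *
go(WE[1],.089,25.4)
im=viewer.read_camera("wrist"); cv2.imwrite("pics/w8.png",im)
E
```

```text
time: 19.52
eef_pos: [0.4588, 0.256, 0.2582]
tcp_rot: [0.968, -0.249, -0.017, -0.03]
contact_force: [0.0, 0.3, -2.3]
opening: 0.53
finger_force: 63.8
time: 20.43
eef_pos: [0.4589, 0.2562, 0.2583]
tcp_rot: [0.97, 0.24, -0.0, -0.035]
contact_force: [0.1, 1.4, -3.9]
opening: 0.532
finger_force: 63.8
t 20.43 tcp [0.4589 0.2562 0.2583] psi 27.72 shift mm [  3.5 -20.7 171.2] spin 2.32 F [ 0.1  1.4 -3.9] open 0.532 ff 63.841077571269125
```

View pics/w8.png

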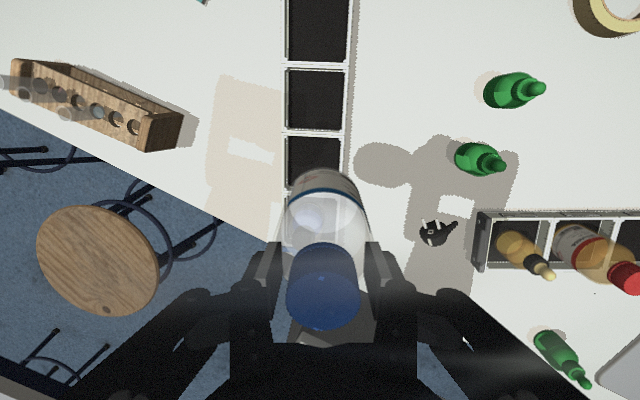

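The wrist tilt comes from translating before spinning: q6 would pass its limit. From now on I'll spin first. I'll work out where the bottle's underside is now.

```bash
cat >> h.py <<'E'
def place(qg,tg,Bxy,well,psi_deg):
    "tilt of the held bottle and shift to bring its underside over well at z=.008; no spin if psi None"
    s=get_state(); Rg=R.from_quat(qg).as_matrix(); Rn=R.from_quat(s["tcp_rot"]).as_matrix()
    b=Rg.T@(np.r_[Bxy,.008]-np.array(tg)); up=Rg.T@[0,0,1]
    pn=s["eef_pos"]+Rn@b; u=Rn@up
    print("underside",pn.round(4),"up",u.round(3),"q",s["qpos"].round(3))
    print("shift mm",(Rn.T@(np.r_[well,.008]-pn)*1000).round(1)); go(s["eef_pos"][:2],s["eef_pos"][2],psi_deg)
E
python3 -c "
from h import *
place([.865,-.501,-.012,-.013],[.5676,-.1581,.0888],[.567,-.158],WE[1],25.4)"
```

```text
underside [0.4601 0.2617 0.1777] up [-0.017 -0.074  0.997] q [ 0.282 -0.077  1.922  0.073  1.295  1.349]
shift mm [ -0.2 -16.3 171.2]
t 20.48 tcp [0.4588 0.2563 0.2583] psi 27.74 shift mm [0. 0. 0.] spin 2.34 F [-0.  -1.  -2.7] open 0.531 ff 63.84138739435002
```

```bash
python3 -m handwheel '[[[0.025,0,-0.008,0,2.3],[0.025,0,-0.008,0.01,0],[0.025,0,0,0.02,0],[0.025,0,0,0.03,0],[0.025,0,0,0.03,0],[0.025,0,0,0.025,0],[0.025,0,0,0.015,0],[0.025,0,0,0.005,0],[0.025,0,0,0,0],[0.025,0,0,0,0]]]'
python3 -c "
from h import *
place([.865,-.501,-.012,-.013],[.5676,-.1581,.0888],[.567,-.158],WE[1],25.4)"
```

```text
time: 21.32
eef_pos: [0.4496, 0.2805, 0.1255]
tcp_rot: [0.974, 0.222, -0.0, -0.035]
contact_force: [0.2, 0.6, -3.4]
opening: 0.534
finger_force: 64.2
underside [0.451  0.2859 0.0448] up [-0.018 -0.074  0.997] q [0.333 0.072 2.031 0.082 1.034 1.414]
shift mm [-1.3  0.3 36.9]
t 21.32 tcp [0.4496 0.2805 0.1255] psi 25.63 shift mm [0. 0. 0.] spin 0.23 F [ 0.2  0.6 -3.4] open 0.534 ff 64.24507487216033
```

```bash
python3 -m handwheel '[[[0.025,-0.001,0,0.01,0],[0.025,0,0,0.01,0],[0.025,0,0,0.006,0],[0.025,0,0,0.004,0],[0.025,0,0,0.002,0],[0.025,0,0,0.001,0],[0.025,0,0,0,0],[0.025,0,0,0,0]]]'
python3 -c "
from h import *
place([.865,-.501,-.012,-.013],[.5676,-.1581,.0888],[.567,-.158],WE[1],25.4)"
```

```text
time: 21.98
eef_pos: [0.448, 0.2821, 0.0923]
tcp_rot: [0.974, 0.222, -0.001, -0.035]
contact_force: [0.6, -0.3, -3.9]
opening: 0.531
finger_force: 64.2
underside [0.4493 0.2875 0.0117] up [-0.018 -0.073  0.997] q [0.337 0.119 2.049 0.085 0.968 1.411]
shift mm [-0.1  0.1  3.7]
t 21.98 tcp [0.448  0.2821 0.0923] psi 25.63 shift mm [0. 0. 0.] spin 0.23 F [ 0.6 -0.3 -3.9] open 0.531 ff 64.22271564952098
```

```bash
python3 -m handwheel '[[[0.025,0,0,0.0015,0],[0.025,0,0,0,0],[0.045,0,0,0,0],[0.05,0,0,0,0],[0.055,0,0,0,0],[0.065,0,0,0,0],[0.085,0,0,0,0],[0.085,0,0,0,0],[0.085,0,0,-0.01,0],[0.085,0,0,-0.02,0],[0.085,0,0,-0.035,0],[0.085,0,0,-0.035,0]]]'
python3 -m handwheel '[[[0.085,0,0,-0.035,0],[0.085,0,0,0,0],[0.085,0,0,0,0]]]'
python3 - <<'E'
from h import *
s=get_state(); print(s["qpos"].round(3)); go([.524,-.0895],.23,-60.1)
im=viewer.read_camera("scene"); cv2.imwrite("pics/s9.png",cv2.resize(im[150:260,190:400],None,fx=3.8,fy=3.8,interpolation=cv2.INTER_CUBIC))
for n in ("bottle_saline","bottle_methylene"):
  for c in ("wrist","scene"):
    if c=="wrist": viewer.read_camera(c)
    for r in viewer.pinpoint(c,n)[:2]:
        px=np.array(r["xy"])*[640,400]; print(c,n,round(r["confidence"],2),px.round(),at(c,[px],.008)[0].round(4))
E
```

```text
time: 22.98
eef_pos: [0.4484, 0.2749, 0.1908]
tcp_rot: [0.974, 0.222, -0.002, -0.035]
contact_force: [1.5, 0.4, 0.6]
opening: 0.996
finger_force: 0.0
time: 23.23
eef_pos: [0.4518, 0.2734, 0.2293]
tcp_rot: [0.974, 0.222, 0.003, -0.035]
contact_force: [-0.1, -0.1, -0.7]
opening: 0.996
finger_force: 0.0
[ 0.318 -0.053  1.953  0.074  1.23   1.417]
t 23.23 tcp [0.4518 0.2734 0.2293] psi 25.62 shift mm [-91.8 357.5 -27. ] spin 85.72 F [-0.1 -0.1 -0.7] open 0.996 ff 0.0
wrist bottle_saline 0.87 [323. 166.] [0.4503 0.2881 0.008 ]
scene bottle_saline 0.75 [265. 228.] [0.4822 0.2981 0.008 ]
scene bottle_saline 0.63 [279. 229.] [0.4521 0.2735 0.008 ]
wrist bottle_methylene 0.83 [320. 222.] [0.378  0.2589 0.008 ]
scene bottle_methylene 0.58 [303. 236.] [0.3838 0.2446 0.008 ]
```

View pics/s9.png

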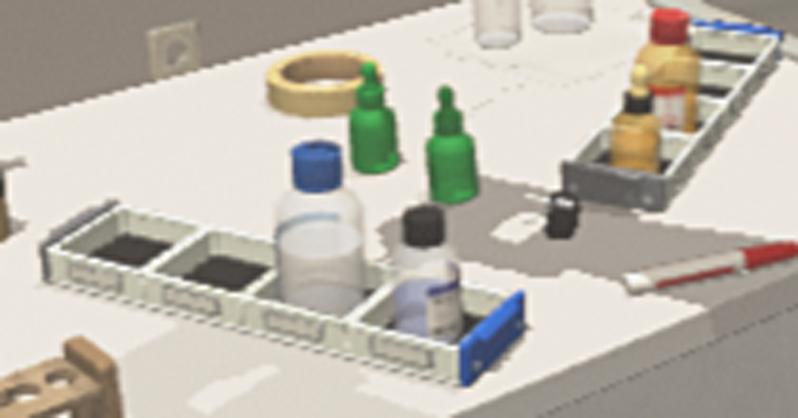

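Both bottles stand upright in wells 1 and 2: violet at (425,300), saline at (318,240). For the last two I'll keep the present yaw throughout, since the neighbouring wells are now free. Without any spin, the tool's tilt doesn't affect the bottle.

```bash
python3 -m handwheel '[[[0.085,-0.004,0.016,0,0],[0.085,-0.007,0.026,0,0],[0.085,-0.009,0.035,0,0],[0.085,-0.009,0.035,0,0],[0.085,-0.009,0.035,0,0],[0.085,-0.009,0.035,0,0],[0.085,-0.009,0.035,0,0],[0.085,-0.009,0.035,0,0],[0.085,-0.009,0.035,0,0],[0.085,-0.009,0.035,0,0],[0.085,-0.007,0.026,0,0],[0.085,-0.003,0.012,0,0]]]' >/dev/null
python3 -m handwheel '[[[0.085,0,0,0,0],[0.085,0,0,0,0]]]'
python3 - <<'E'
from h import *
go([.5245,-.0895],.084,25.6)
im=viewer.read_camera("wrist")
for n in ("bottle_ethanol","cell_ethanol"):
    for r in viewer.pinpoint("wrist",n)[:2]:
        px=np.array(r["xy"])*[640,400]; print(n,round(r["confidence"],2),px.round(),at("wrist",[px],.008)[0].round(4))
E
```

```text
time: 24.75
eef_pos: [0.5215, -0.0906, 0.1984]
tcp_rot: [0.975, 0.221, -0.001, -0.036]
contact_force: [0.3, 0.0, -0.3]
opening: 0.992
finger_force: 0.0
t 24.75 tcp [ 0.5215 -0.0906  0.1984] psi 25.57 shift mm [  1.6   8.4 114.1] spin -0.03 F [ 0.3  0.  -0.3] open 0.992 ff 0.0
bottle_ethanol 0.97 [335. 174.] [ 0.5267 -0.0898  0.008 ]
```

```bash
python3 -m handwheel '[[[0.085,0.002,0.004,0.008,0],[0.085,0,0.0045,0.016,0],[0.085,0,0,0.02,0],[0.085,0,0,0.02,0],[0.085,0,0,0.018,0],[0.085,0,0,0.012,0],[0.085,0,0,0.007,0],[0.085,0,0,0,0],[0.085,0,0,0,0]]]'; python3 -c "
from h import *
go([.525,-.0895],.084,25.6)
im=viewer.read_camera('wrist'); cv2.imwrite('pics/w10.png',im)"
```

```text
time: 25.65
eef_pos: [0.5259, -0.0906, 0.098]
tcp_rot: [0.974, 0.222, -0.001, -0.035]
contact_force: [0.4, 0.5, 0.4]
opening: 0.994
finger_force: 0.0
t 25.65 tcp [ 0.5259 -0.0906  0.098 ] psi 25.66 shift mm [-0.5 -0.4 14.1] spin 0.06 F [0.4 0.5 0.4] open 0.994 ff 0.0
```

View pics/w10.png

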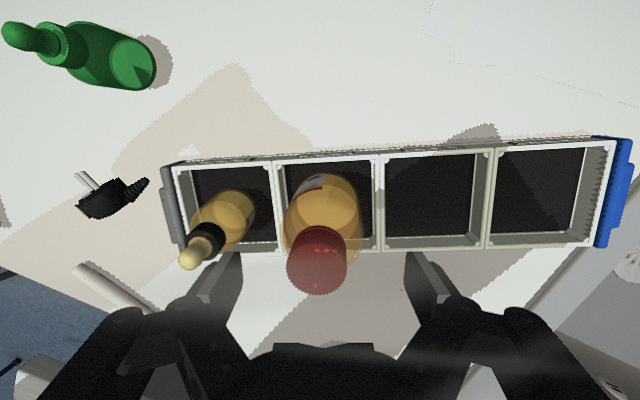

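The red cap is centred at (317,262) and the left finger clears the dropper. I'll go down, grip and lift.

```bash
python3 -m handwheel '[[[0.085,0,0,0.007,0],[0.085,0,0,0.007,0],[0.02,0,0,0,0],[0.02,0,0,0,0],[0.02,0,0,0,0],[0.02,0,0,0,0],[0.02,0,0,0,0],[0.02,0,0,0,0],[0.02,0,0,0,0],[0.02,0,0,0,0],[0.02,0,0,0,0]]]' 70
python3 -c "
from h import *
print(repr(get_state()['tcp_rot'].round(4).tolist()))"
python3 -m handwheel '[[[0.02,0,0,-0.005,0],[0.02,0,0,-0.01,0],[0.02,0,0,-0.02,0],[0.02,0,0,-0.025,0],[0.02,0,0,-0.025,0],[0.02,0,0,-0.025,0],[0.02,0,0,-0.02,0],[0.02,0,0,-0.015,0],[0.02,0,0,-0.005,0],[0.02,0,0,0,0]]]'
python3 -c "
from h import *
go(WE[2],.24,25.6)"
```

```text
time: 26.62
eef_pos: [0.5261, -0.0899, 0.0852]
tcp_rot: [0.974, 0.222, -0.0, -0.035]
contact_force: [-1.6, 1.1, 4.4]
opening: 0.429
finger_force: 61.5
[0.9745, 0.2219, -0.0001, -0.0349]
time: 27.45
eef_pos: [0.5285, -0.1005, 0.2351]
tcp_rot: [0.974, 0.222, 0.0, -0.034]
contact_force: [0.3, 0.0, -3.0]
opening: 0.416
finger_force: 60.1
t 27.45 tcp [ 0.5285 -0.1005  0.2351] psi 25.63 shift mm [ 178.5 -383.2   23.4] spin 0.03 F [ 0.3  0.  -3. ] open 0.416 ff 60.075672640814446
```

```bash
python3 -m handwheel '[[[0.02,0.004,-0.008,0,0],[0.02,0.008,-0.017,0,0],[0.02,0.012,-0.025,0.001,0],[0.02,0.012,-0.026,0.002,0],[0.02,0.012,-0.026,0.002,0],[0.02,0.012,-0.026,0.002,0],[0.02,0.012,-0.026,0.002,0],[0.02,0.012,-0.026,0.002,0],[0.02,0.012,-0.026,0.002,0],[0.02,0.012,-0.026,0.002,0],[0.02,0.012,-0.026,0.002,0],[0.02,0.012,-0.026,0.002,0]]]' >/dev/null
python3 -m handwheel '[[[0.02,0.012,-0.026,0.002,0],[0.02,0.012,-0.026,0.002,0],[0.02,0.012,-0.026,0.002,0],[0.02,0.01,-0.021,0,0],[0.02,0.007,-0.015,0,0],[0.02,0.004,-0.008,0,0],[0.02,0,0,0,0],[0.02,0,0,0,0]]]' 
python3 -c "
from h import *
place([.9745,.2219,-.0001,-.0349],[.5261,-.0899,.0852],[.525,-.0895],WE[2],25.6)"
```

```text
time: 29.12
eef_pos: [0.5215, 0.3482, 0.2375]
tcp_rot: [0.974, 0.222, -0.002, -0.035]
contact_force: [-0.3, 0.0, -2.2]
opening: 0.413
finger_force: 60.3
underside [0.52   0.3484 0.1603] up [0.004 0.002 1.   ] q [0.399 0.167 1.707 0.072 1.26  1.5  ]
shift mm [ -9.8  34.9 150.2]
t 29.12 tcp [0.5215 0.3482 0.2375] psi 25.69 shift mm [0. 0. 0.] spin 0.09 F [-0.3  0.  -2.2] open 0.413 ff 60.28904955717735
```

```bash
python3 -m handwheel '[[[0.02,-0.004,0.01,0.005,0],[0.02,-0.004,0.015,0.015,0],[0.02,-0.002,0.01,0.025,0],[0.02,0,0,0.025,0],[0.02,0,0,0.025,0],[0.02,0,0,0.02,0],[0.02,0,0,0.01,0],[0.02,0,0,0.005,0],[0.02,0,0,0,0],[0.02,0,0,0,0]]]'
python3 -c "
from h import *
place([.9745,.2219,-.0001,-.0349],[.5261,-.0899,.0852],[.525,-.0895],WE[2],25.6)
im=viewer.read_camera('wrist'); cv2.imwrite('pics/w11.png',im)"
```

```text
time: 29.95
eef_pos: [0.5271, 0.3211, 0.108]
tcp_rot: [0.974, 0.222, -0.0, -0.035]
contact_force: [-0.1, 0.2, -2.3]
opening: 0.418
finger_force: 60.4
underside [0.526  0.3216 0.0308] up [-0.    -0.001  1.   ] q [0.354 0.278 1.828 0.082 1.028 1.436]
shift mm [-2.2 -0.7 22.9]
t 29.95 tcp [0.5271 0.3211 0.108 ] psi 25.6 shift mm [0. 0. 0.] spin -0.0 F [-0.1  0.2 -2.3] open 0.418 ff 60.407432288629934
```

View pics/w11.png

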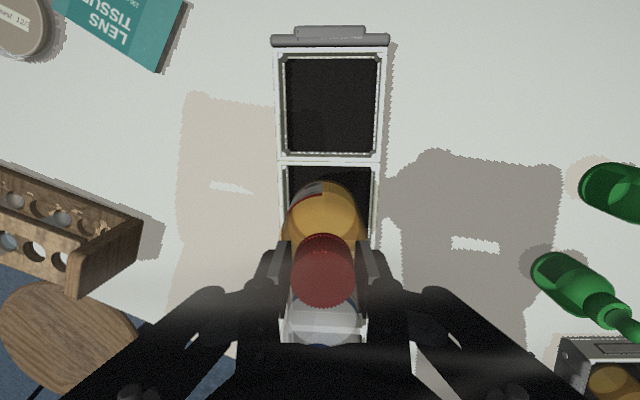

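The amber bottle hangs upright over well 3, cap at (323,270). I'll lower it.

```bash
python3 -m handwheel '[[[0.02,-0.002,-0.001,0.007,0],[0.02,0,0,0.006,0],[0.02,0,0,0.003,0],[0.02,0,0,0.002,0],[0.02,0,0,0.0015,0],[0.02,0,0,0,0],[0.02,0,0,0,0]]]'
python3 -c "
from h import *
place([.9745,.2219,-.0001,-.0349],[.5261,-.0899,.0852],[.525,-.0895],WE[2],25.6)"
```

```text
time: 30.58
eef_pos: [0.5238, 0.3229, 0.0875]
tcp_rot: [0.974, 0.222, -0.001, -0.035]
contact_force: [0.2, -0.1, -3.2]
opening: 0.414
finger_force: 60.4
underside [0.5226 0.3233 0.0103] up [ 0.001 -0.     1.   ] q [0.359 0.301 1.841 0.083 0.993 1.436]
shift mm [0.4 0.9 2.3]
t 30.58 tcp [0.5238 0.3229 0.0875] psi 25.64 shift mm [0. 0. 0.] spin 0.04 F [ 0.2 -0.1 -3.2] open 0.414 ff 60.38246217300184
```

```bash
python3 -m handwheel '[[[0.02,0,0.001,0.0015,0],[0.02,0,0,0.001,0],[0.02,0,0,0,0],[0.04,0,0,0,0],[0.045,0,0,0,0],[0.06,0,0,0,0],[0.085,0,0,0,0],[0.085,0,0,0,0],[0.085,0,0,-0.01,0],[0.085,0,0,-0.02,0],[0.085,0,0,-0.035,0],[0.085,0,0,-0.035,0]]]'
python3 -m handwheel '[[[0.085,0,0,-0.035,0],[0.085,0,0,0,0],[0.085,0,0,0,0]]]'
python3 - <<'E'
from h import *
im=viewer.read_camera("wrist")
for r in viewer.pinpoint("wrist","bottle_ethanol")[:2]:
    px=np.array(r["xy"])*[640,400]; print(round(r["confidence"],2),px.round(),at("wrist",[px],.008)[0].round(4))
go([.482,-.0195],.2,25.6)
E
```

```text
time: 31.58
eef_pos: [0.5248, 0.3147, 0.1846]
tcp_rot: [0.974, 0.222, -0.003, -0.035]
contact_force: [0.5, -0.3, -0.3]
opening: 0.996
finger_force: 0.0
time: 31.83
eef_pos: [0.5282, 0.3133, 0.2239]
tcp_rot: [0.974, 0.222, 0.003, -0.035]
contact_force: [-0.5, 0.1, -0.0]
opening: 0.993
finger_force: 0.0
0.59 [324. 173.] [0.5211 0.3242 0.008 ]
t 31.93 tcp [0.5259 0.3126 0.2191] psi 25.63 shift mm [-183.5  280.9   -2.6] spin 0.03 F [-0.6 -0.2 -1.4] open 0.994 ff 0.0
```

```bash
python3 -m handwheel '[[[0.085,-0.008,0.012,0,0],[0.085,-0.015,0.023,0,0],[0.085,-0.02,0.031,0,0],[0.085,-0.02,0.031,0,0],[0.085,-0.02,0.031,0,0],[0.085,-0.02,0.031,0,0],[0.085,-0.02,0.031,0,0],[0.085,-0.02,0.031,0,0],[0.085,-0.02,0.03,0,0],[0.085,-0.014,0.02,0,0],[0.085,-0.006,0.01,0,0],[0.085,0,0,0,0]]]' >/dev/null
python3 -m handwheel '[[[0.085,0,0,0,0],[0.085,0,0,0,0]]]'
python3 - <<'E'
from h import *
im=viewer.read_camera("wrist")
for n in ("dropper_bottle","cell_dropper"):
  for r in viewer.pinpoint("wrist",n)[:3]:
    px=np.array(r["xy"])*[640,400]; print(n,round(r["confidence"],2),px.round(),at("wrist",[px],.008)[0].round(4))
go([.482,-.0195],.1,25.6)
E
```

```text
time: 33.1
eef_pos: [0.4827, -0.018, 0.1971]
tcp_rot: [0.974, 0.222, -0.001, -0.036]
contact_force: [-0.6, 0.2, -0.3]
opening: 0.996
finger_force: 0.0
dropper_bottle 0.76 [330. 177.] [ 0.4823 -0.0138  0.008 ]
dropper_bottle 0.65 [408. 300.] [ 0.3761 -0.1837  0.008 ]
dropper_bottle 0.64 [267.  70.] [0.558  0.1004 0.008 ]
t 33.25 tcp [ 0.483  -0.0177  0.1976] psi 25.75 shift mm [-3.   7.9 97.3] spin 0.15 F [-0.3  0.8 -0.5] open 0.996 ff 0.0
```

```bash
python3 -m handwheel '[[[0.085,-0.003,0.005,0.01,0],[0.085,0,0.005,0.02,0],[0.085,0,0,0.03,0],[0.085,0,0,0.03,0],[0.085,0,0,0.025,0],[0.085,0,0,0.015,0],[0.085,0,0,0.005,0],[0.085,0,0,0,0],[0.085,0,0,0,0]]]'; python3 -c "
from h import *
go([.482,-.0185],.032,25.6)
im=viewer.read_camera('wrist'); cv2.imwrite('pics/w12.png',im)"
```

```text
time: 34.0
eef_pos: [0.4826, -0.02, 0.0626]
tcp_rot: [0.974, 0.222, -0.001, -0.035]
contact_force: [-0.3, -0.1, 0.7]
opening: 0.992
finger_force: 0.0
t 34.0 tcp [ 0.4826 -0.02    0.0626] psi 25.66 shift mm [-0.4  0.5 30.7] spin 0.06 F [-0.3 -0.1  0.7] open 0.992 ff 0.0
```

View pics/w12.png

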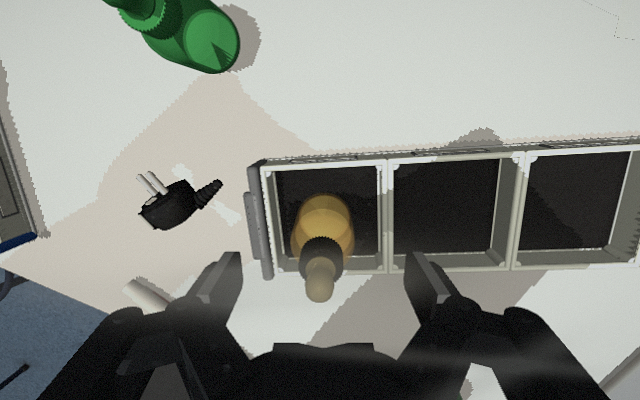

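The amber dropper is centred, bulb at (320,275). I'll go down and grip it.

```bash
python3 -m handwheel '[[[0.085,0,0,0.013,0],[0.085,0,0,0.012,0],[0.085,0,0,0.005,0],[0.085,0,0,0,0],[0.03,0,0,0,0],[0.03,0,0,0,0],[0.03,0,0,0,0],[0.03,0,0,0,0],[0.03,0,0,0,0],[0.03,0,0,0,0],[0.03,0,0,0,0],[0.03,0,0,0,0]]]' 40
python3 -c "
from h import *
print(repr(get_state()['tcp_rot'].round(4).tolist()))"
```

```text
time: 35.05
eef_pos: [0.4826, -0.0182, 0.0334]
tcp_rot: [0.974, 0.222, -0.0, -0.035]
contact_force: [-1.2, -0.3, 4.6]
opening: 0.436
finger_force: 40.6
[0.9744, 0.222, -0.0001, -0.0347]
```

```bash
python3 -m handwheel '[[[0.03,0,0,-0.005,0],[0.03,0,0,-0.01,0],[0.03,0,0,-0.02,0],[0.03,0,0,-0.025,0],[0.03,0,0,-0.025,0],[0.03,0,0,-0.025,0],[0.03,0,0,-0.025,0],[0.03,0,0,-0.015,0],[0.03,0,0,-0.005,0],[0.03,0,0,0,0]]]'
python3 -c "
from h import *
place([.9744,.222,-.0001,-.0347],[.4826,-.0182,.0334],[.482,-.0185],WE[3],25.6)"
```

```text
time: 35.88
eef_pos: [0.485, -0.0288, 0.1887]
tcp_rot: [0.974, 0.222, 0.001, -0.034]
contact_force: [-0.2, 0.6, -1.0]
opening: 0.437
finger_force: 40.3
underside [ 0.4845 -0.0291  0.1633] up [-0.001  0.001  1.   ] q [-0.3   -0.086  2.061  0.064  1.2    0.799]
shift mm [ 266.7 -288.9  179.3]
t 35.88 tcp [ 0.485  -0.0288  0.1887] psi 25.63 shift mm [0. 0. 0.] spin 0.03 F [-0.2  0.6 -1. ] open 0.437 ff 40.314459793735296
```

```bash
python3 -m handwheel '[[[0.03,0.006,-0.006,0,0],[0.03,0.012,-0.013,0.001,0],[0.03,0.017,-0.018,0.002,0],[0.03,0.018,-0.02,0.002,0],[0.03,0.018,-0.02,0.002,0],[0.03,0.018,-0.02,0.002,0],[0.03,0.018,-0.02,0.002,0],[0.03,0.018,-0.02,0.002,0],[0.03,0.018,-0.02,0.002,0],[0.03,0.018,-0.02,0.002,0],[0.03,0.018,-0.02,0.002,0],[0.03,0.018,-0.02,0.002,0]]]' >/dev/null
python3 -m handwheel '[[[0.03,0.018,-0.02,0.002,0],[0.03,0.018,-0.018,0.001,0],[0.03,0.015,-0.016,0,0],[0.03,0.01,-0.01,0,0],[0.03,0.005,-0.005,0,0],[0.03,0.003,-0.002,0,0],[0.03,0,0,0,0],[0.03,0,0,0,0]]]' 
python3 -c "
from h import *
place([.9744,.222,-.0001,-.0347],[.4826,-.0182,.0334],[.482,-.0185],WE[3],25.6)"
```

```text
time: 37.55
eef_pos: [0.5987, 0.3465, 0.1854]
tcp_rot: [0.974, 0.222, -0.002, -0.035]
contact_force: [0.8, -0.5, -0.1]
opening: 0.437
finger_force: 40.3
underside [0.598  0.3462 0.16  ] up [0.004 0.    1.   ] q [0.353 0.351 1.582 0.075 1.204 1.45 ]
shift mm [  2.8  -0.5 152.5]
t 37.55 tcp [0.5987 0.3465 0.1854] psi 25.62 shift mm [0. 0. 0.] spin 0.02 F [ 0.8 -0.5 -0.1] open 0.437 ff 40.29915031045675
```

```bash
python3 -m handwheel '[[[0.03,0.001,0,0.01,0],[0.03,0,0,0.02,0],[0.03,0,0,0.025,0],[0.03,0,0,0.025,0],[0.03,0,0,0.025,0],[0.03,0,0,0.018,0],[0.03,0,0,0.01,0],[0.03,0,0,0.004,0],[0.03,0,0,0,0],[0.03,0,0,0,0]]]' 
python3 -c "
from h import *
place([.9744,.222,-.0001,-.0347],[.4826,-.0182,.0334],[.482,-.0185],WE[3],25.6)"
```

```text
time: 38.38
eef_pos: [0.5986, 0.3569, 0.0511]
tcp_rot: [0.974, 0.222, 0.0, -0.035]
contact_force: [0.6, 0.1, 0.0]
opening: 0.435
finger_force: 40.3
underside [0.598  0.3566 0.0257] up [-0.    -0.001  1.   ] q [0.367 0.506 1.639 0.084 0.988 1.445]
shift mm [-0.2 -0.4 17.7]
t 38.38 tcp [0.5986 0.3569 0.0511] psi 25.61 shift mm [0. 0. 0.] spin 0.01 F [0.6 0.1 0. ] open 0.435 ff 40.29582715826109
```

```bash
python3 -m handwheel '[[[0.03,0,0,0.006,0],[0.03,0,0,0.005,0],[0.03,0,0,0.003,0],[0.03,0,0,0.002,0],[0.03,0,0,0.001,0],[0.03,0,0,0,0],[0.03,0,0,0,0]]]' 
python3 -c "
from h import *
place([.9744,.222,-.0001,-.0347],[.4826,-.0182,.0334],[.482,-.0185],WE[3],25.6)"
```

```text
time: 38.97
eef_pos: [0.5976, 0.3582, 0.0335]
tcp_rot: [0.974, 0.222, -0.001, -0.035]
contact_force: [-2.0, -0.4, 3.3]
opening: 0.437
finger_force: 40.6
underside [0.5969 0.3579 0.0081] up [ 0.001 -0.001  1.   ] q [0.369 0.529 1.642 0.085 0.963 1.444]
shift mm [0.5 0.  0.1]
t 38.97 tcp [0.5976 0.3582 0.0335] psi 25.64 shift mm [0. 0. 0.] spin 0.04 F [-2.  -0.4  3.3] open 0.437 ff 40.594903752207756
```

On the floor. I'll release it, back off, and check.

```bash
python3 -m handwheel '[[[0.042,0,0,0,0],[0.05,0,0,0,0],[0.065,0,0,0,0],[0.085,0,0,0,0],[0.085,0,0,0,0],[0.085,0,0,0,0],[0.085,0,0,-0.01,0],[0.085,0,0,-0.02,0],[0.085,0,0,-0.035,0],[0.085,0,0,-0.035,0],[0.085,0,0,-0.035,0],[0.085,0,0,-0.02,0]]]'
python3 -m handwheel '[[[0.085,0.02,0.03,0,0],[0.085,0.02,0.04,0,0],[0.085,0.02,0.04,0,0],[0.085,0.01,0.04,0,0],[0.085,0,0.04,0,0],[0.085,0,0.03,0,0],[0.085,0,0.02,0,0],[0.085,0,0,0,0],[0.085,0,0,0,0]]]'
python3 - <<'E'
from h import *
print(WE.round(3))
ims=[viewer.read_camera(c) for c in ("scene","top")]
for n in ("bottle_methylene","bottle_saline","bottle_ethanol","dropper_bottle"):
  for r in viewer.pinpoint("top",n)[:3]:
    px=np.array(r["xy"])*[640,400]; print(n,round(r["confidence"],2),px.round(),at("top",[px],.008)[0].round(4))
a=cv2.resize(ims[0][150:260,190:350],(800,550),interpolation=cv2.INTER_CUBIC)
cv2.imwrite("pics/end.png",a)
E
```

```text
time: 39.97
eef_pos: [0.602, 0.348, 0.194]
tcp_rot: [0.974, 0.222, 0.003, -0.036]
contact_force: [0.5, 0.7, 1.5]
opening: 0.995
finger_force: 0.0
time: 40.72
eef_pos: [0.7624, 0.1649, 0.1726]
tcp_rot: [0.975, 0.221, -0.001, -0.036]
contact_force: [0.2, -0.1, 0.4]
opening: 0.997
finger_force: 0.0
[[0.375 0.252]
 [0.449 0.288]
 [0.523 0.323]
 [0.597 0.358]]
dropper_bottle 0.79 [209. 173.] [0.5986 0.3638 0.008 ]
dropper_bottle 0.52 [315. 189.] [0.55  0.096 0.008]
dropper_bottle 0.49 [433. 258.] [ 0.3697 -0.1922  0.008 ]
```

View pics/end.png

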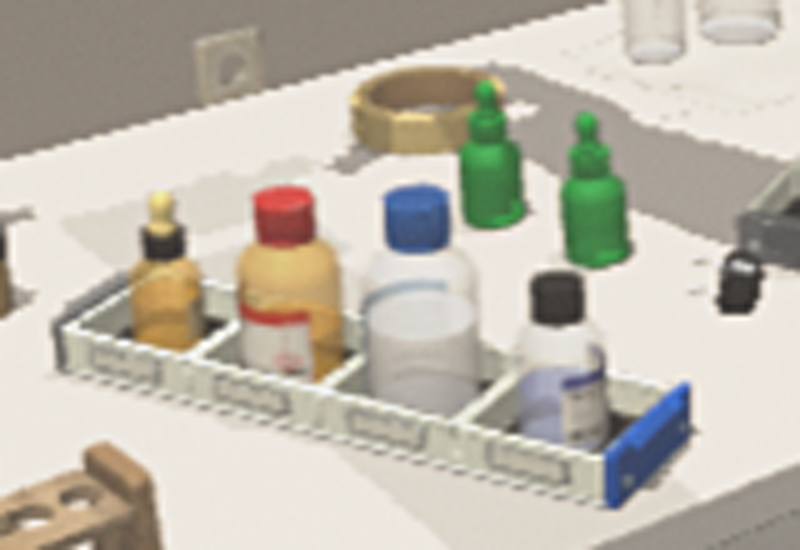

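All four bottles stand upright in the right order from the blue end: violet (560,370), saline (420,300), amber/red (290,290), dropper (165,280). I'm handing in.

```bash
python3 -c "
from plant import sign_off; print(sign_off())"
```

```text
the job is handed in; nothing more can be done
None
```

All four bottles now stand upright in the empty rack in the same order from its blue end (violet, saline, ethanol, dropper); I handed the job in at about 41 s, and the hand-in gave no verdict.

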